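# Bring the square jar of the cell carousel to the front and hold it there

## Task

Turn the battery-cell carousel, by its top handle or however suits, until the one square jar (the empty one) stands squarely at the front, in line with the upright pointer fin on the carousel's foot, so that the next cell can be dropped in. Finish while holding the carousel firmly and still in that position with the gripper: do not let go at the end. Leave the pack shell, the screwdriver and the roll of strip beside it where they are.

Things in the scene. Friction and masses are not known exactly. Their poses are not given: they have to be found in the camera images.
- foot: fixed black round foot of the carousel, 190 mm across, 18 mm high. Origin: centre of its underside, on the turning axis, at bench height. The front is its own -x: there a 30 mm wide, 12 mm high tongue reaches 170 mm from the axis and carries an upright steel pointer fin (18 x 10 mm, top 100 mm above the bench), 158 mm from the axis.
- turntable: turning top: plywood disc 240 mm across, top 32 mm above the bench, with six fixed grey jars 60 degrees apart (rims 82 mm up): five round, 54 mm across, with cells in them (tops 101 mm up), one square, 60 mm, empty, towards its own -x. Origin on the vertical axis, 20 mm up. Turns without end both ways, light friction (0.06 N m), no spring or detents; stays where left.
- handle (a point): centre of the handle, on the turning axis 148 mm above the bench: a black bar 62 mm long, 14 mm thick, 36 mm high (130 to 166 mm above the bench) on a 22 mm steel column. Its length lies along the line from the axis to the square jar (turntable's x); grip it from above across the 14 mm.
- square_jar (a point): centre of the square jar's mouth, at rim height, 82 mm from the turning axis
- front_place (a point): the point where the centre of the square jar's mouth belongs, fixed to the foot: 82 mm from the axis towards the pointer fin, 82 mm above the bench
- pack_shell: bystander: black eight-sided open battery-pack shell 260 x 180 x 40 mm, partly filled with cells; origin at the centre of its underside
- screwdriver: bystander: screwdriver lying on the bench, handle towards its own -x
- strip_roll: bystander: flat steel roll of strip, 68 mm across, 12 mm high, lying on the bench; origin at the centre of its underside

How it is judged:
By the outcome, as a careful person would: the job done as asked, in the order asked, and still so for the second after the job is handed in, while the arm keeps its last pose, push and grip.
It also fails if it takes over 45 s, if anything falls off the work surface, if the arm or the gripper's body presses on something with over 40 N, if the wrist force passes 120 N, or if a joint passes its speed limit or range.

## Robot

A 6-joint arm with a two-finger parallel gripper is mounted at the origin on the work surface. World frame = base frame: x ahead of the robot, y to its left, z up, the work surface at z = 0. Lengths are in m, angles in rad, forces in N, time in s.
With the tool pointing down it reaches from about 0.275 to 0.725 m from the base axis. Payload 15.9 kg.
Tool frame: the origin (TCP) lies midway between the tips of the shut fingers; the grasp point (between the pads) lies 19 mm behind it (hold_point_z is the distance from the TCP to the grasp point, in m); z points along the fingers, y is the line along which they close (so a half turn about z gives the same grasp; the last joint's range is limited). The gripper opens to 85 mm and grips with 20 to 120 N. Pads are 22 mm wide; open, the fingers measure 114 mm over their backs; the gripper's body (76 mm by 85 mm) begins 54 mm behind the grasp point. The pads swing forward as they close: fully open they stand 13 mm farther back than shut.
Start: joints at [1.305, 0.213, -0.034, 1.323, 0, 1.571], TCP at [0.131, 0.482, 0.231] pointing down, gripper open.
Joint ranges: [-2.98, 2.98], [-0.74, 1.72], [-1.14, 1.35], [-2.1, 2.04], [-1.57, 1.44], [-3.14, 3.14]. Speed limits (rad/s): [1.89, 1.89, 2.39, 2.57, 3.14, 3.14].

## Interface

Orientations are given as a rotation vector (axis times angle).
In Python, from workcell import get_obs, grab_frame, camera_info, sign_off, hold_point_z gives the robot as it stands.
- The arm moves only by the tool step_arm, never from a script. Its argument "rows" is a list of rows, each a list of 3 entries, a list of its own where there are three numbers: the finger opening in mm, from 0 to 85.4, then the shift along the world's x, y, z in mm, then the turn, a rotation vector about the world's x, y, z in degrees. A call has 1 to 12 rows; each row is the pose to reach, as a shift and turn from the pose commanded when the call began; what a row does not reach only later rows make up. A row lasts 1/8 s, in which the tool goes at most 62.5 mm and 10.7 degrees, less where a joint would pass 70% of its speed; a pose out of reach is approached as far as the arm can. A call with a gripper value outside its range is refused whole. The fingers move at their own pace and stop on an object; "squeeze" is the grip in N (left out, the last holds). Time passes only in rows, so rows that repeat a pose let the fingers close. It gives the time, the measured TCP pose, the force, the opening and the grip force at its end, in the units of the state.
- get_obs(): the state, without advancing time (a new reading comes with each control period).
- grab_frame(name): name is "side" or "top" or "wrist"; returns (picture, depth): 480x640x3 uint8, red, green, blue; 480x640 float32, m along the optical axis (not along the pixel's ray), 0 where there is no reading.
- camera_info(name): a dict with "vertical_fov" (degrees; the focal length in pixels is half the picture's height over the tangent of half this angle, whatever the lens; pixels are square), "cx", "cy" (the principal point, pixels), "world_from_camera" (4x4, takes a point from camera to world coordinates); the wrist camera has in their place "mount" (4x4, takes a point from camera to tool coordinates, whose origin is the TCP and whose axes are the flange's). Camera axes: x right, y down, z forward; pixel columns grow to the right and rows downward; lengths in m; the calibration is good to about 2 mm. A picture is of the moment at which its call begins: read the wrist's pose just before it. camera_info takes no time and is no camera call.
- sign_off(): hands the job in; it is judged then, once.
The state is a dict: "t": time; "q": joint angles; "qvel": joint speeds; "tau": joint torques, N m; "tool_pos": TCP position; "eef_rot": TCP orientation; "wrist_force": force on the tool from outside, world axes, zero at the start; "moment": the same for the moment, N m; "opening": finger opening in m; "grip_force": force on a finger pad.
Only numpy, scipy, OpenCV 4.12 (cv2) and the standard library are available. Lean on these libraries where they do the work, as an engineer would, in place of code of your own. Each camera call takes 0.05 s, during which the arm holds its last target. There are 200 camera calls.

## Working session

There is one attempt and no reset: what is moved stays moved. The work goes in short steps, Python scripts to look and compute and a tool call to move; the robot and the scene stay as the last step left them, time stands still between calls to the robot, and variables do not carry over. Pictures are saved under pics/ and viewed, at most 10 in all, crops included, and the job is handed in when it is done.

Besides the shell and the picture viewer there is one more tool, called after "Request:" in YAML: its name, and indented under it one key for each argument. step_arm: Moves the arm, as the interface text tells. Its arguments: {"type":"object","properties":{"rows":{"type":"array","items":{"type":"array"}},"squeeze":{"type":"number"}},"required":["rows"]}

```bash
mkdir -p pics; ls; python3 - <<'E'
from workcell import *
import cv2,numpy as np
np.set_printoptions(precision=4,suppress=True)
o=get_obs();print(o['tool_pos'],o['eef_rot'],o['opening'],hold_point_z)
for n in("top","side"):
    p,d=grab_frame(n);c=camera_info(n);print(n,c)
    cv2.imwrite(f"pics/{n}0.png",p[:,:,::-1]);np.savez(f"{n}0.npz",p=p,d=d)
E
```

```text
pics
[0.1312 0.4821 0.2308] [-0.4163 -3.1137  0.0017] 0.0851552956829649 0.0187
top {'vertical_fov': 57.52133519954826, 'cx': 309.5289963157729, 'cy': 245.50707328709038, 'world_from_camera': array([[ 0.0098, -0.9899,  0.1416,  0.4893],
       [-0.9996, -0.0133, -0.0236,  0.1681],
       [ 0.0253, -0.1414, -0.9896,  0.9767],
       [ 0.    ,  0.    ,  0.    ,  1.    ]])}
side {'vertical_fov': 46.83551150013628, 'cx': 328.8817309344534, 'cy': 245.4127946307401, 'world_from_camera': array([[ 0.8243, -0.3099,  0.4738,  0.0945],
       [-0.566 , -0.4708,  0.6768, -0.5656],
       [ 0.0133, -0.826 , -0.5635,  0.7248],
       [ 0.    ,  0.    ,  0.    ,  1.    ]])}
```

View pics/top0.png

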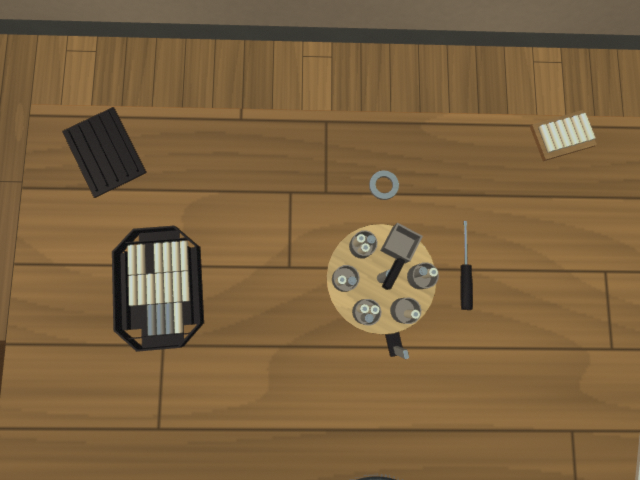

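View pics/side0.png

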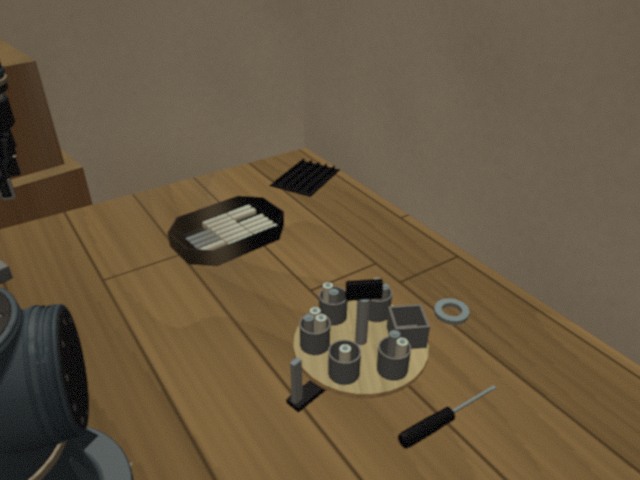

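The top view shows the disc near (382,279), the square jar at (403,243), the handle bar around (394,273), and the tongue and fin at (393,344) to (405,355). The side view shows the fin at (297,380), the jar at (408,325) and the handle at (364,289). The jar is nearly opposite the fin, so a large turn is needed.

```bash
cat > h.py <<'E'
import numpy as np,cv2
from workcell import *
np.set_printoptions(precision=4,suppress=True)
def cast(c,uv,z,T=None):
    T=c['world_from_camera'] if T is None else T
    f=240/np.tan(np.radians(c['vertical_fov']/2))
    uv=np.atleast_2d(uv).astype(float)
    r=np.c_[(uv[:,0]-c['cx'])/f,(uv[:,1]-c['cy'])/f,np.ones(len(uv))]@T[:3,:3].T
    return T[:3,3]+r*((z-T[2,3])/r[:,2])[:,None]
def cloud(c,d,T=None):
    T=c['world_from_camera'] if T is None else T
    f=240/np.tan(np.radians(c['vertical_fov']/2))
    v,u=np.mgrid[:480,:640]
    P=np.stack([(u-c['cx'])/f*d,(v-c['cy'])/f*d,d],-1)@T[:3,:3].T+T[:3,3]
    P[d==0]=np.nan
    return P
E
python3 - <<'E'
from h import *
c=camera_info("top");D=np.load("top0.npz");p,d=D['p'],D['d'];P=cloud(c,d)
z=P[...,2]
roi=np.zeros(z.shape,bool);roi[215:365,320:445]=1
# disc outline
hsv=cv2.cvtColor(p,cv2.COLOR_RGB2HSV)
m=(roi&(z>.022)).astype(np.uint8)
m[330:]=0
k=(roi&(abs(z-.032)<.006))
pts=P[k][:,:2];(cx,cy),r=cv2.minEnclosingCircle(pts.astype(np.float32));print("disc",cx,cy,r,np.median(z[k]))
k=roi&(z>.150)&(z<.18)
pts=P[k];print("handle n",len(pts),np.median(pts[:,2]),pts[:,:2].mean(0),cv2.minAreaRect((pts[:,:2]*1000).astype(np.float32)))
vu=np.argwhere(k)[:,::-1];w=cast(c,vu,.166);print("cast",w.mean(0),cv2.minAreaRect((w[:,:2]*1000).astype(np.float32)),vu.min(0),vu.max(0))
dk=roi&(p.max(2)<45)
n,l,s,ce=cv2.connectedComponentsWithStats(dk.astype(np.uint8))
for i in range(1,n):
    if s[i,4]>40:print("dark",s[i],ce[i],np.nanmedian(z[l==i]))
k=roi&(z>.085)&(z<.108);k[:335]=0
print("fin",k.sum(),P[k].mean(0) if k.any() else 0)
cv2.imwrite("pics/crop.png",cv2.resize(p[215:365,310:450,::-1],None,fx=4,fy=4,interpolation=cv2.INTER_CUBIC))
E
```

```text
disc 0.5331002473831177 -0.015213830396533012 0.142480731010437 0.03171316792424039
handle n 283 0.16459744793077713 [ 0.5552 -0.0094] ((555.5079345703125, -10.482919692993164), (14.572866439819336, 61.154876708984375), 62.48946762084961)
cast [ 0.555  -0.0089  0.166 ] ((555.1983642578125, -8.70895004272461), (15.779953002929688, 62.75474166870117), 62.61384582519531) [383 258] [404 288]
dark [383 258  22  31 265] [393.0528 273.0264] 0.16460321221136698
dark [386 333  15  23 189] [392.7989 341.9577] 0.011008354018720856
fin 60 [ 0.4025 -0.0434  0.0968]
```

View pics/crop.png

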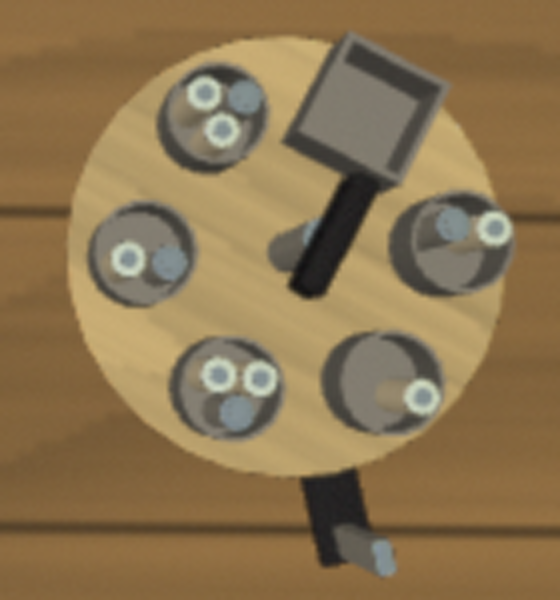

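Request:
step_arm:
  rows:
    - [85, [212, -245, 70], [0, 0, -6]]
    - [85, [212, -245, 70], [0, 0, -6]]
    - [85, [212, -245, 70], [0, 0, -6]]
    - [85, [212, -245, 70], [0, 0, -6]]
    - [85, [212, -245, 70], [0, 0, -6]]
    - [85, [212, -245, 70], [0, 0, -6]]
    - [85, [424, -491, 100], [0, 0, -12]]
    - [85, [424, -491, 100], [0, 0, -12]]
    - [85, [424, -491, 100], [0, 0, -12]]
    - [85, [424, -491, 100], [0, 0, -12]]
    - [85, [424, -491, 100], [0, 0, -12]]
    - [85, [424, -491, 100], [0, 0, -12]]
  squeeze: 60

```text
t: 1.6
tool_pos: [0.5568, -0.0114, 0.3302]
eef_rot: [-0.744, -3.051, 0.001]
wrist_force: [0.8, 0.6, 0.4]
opening: 0.0847
grip_force: 0.0
```

Request:
step_arm:
  rows:
    - [85, [0, 0, 0], [0, 0, 0]]
    - [85, [0, 0, 0], [0, 0, 0]]

```text
t: 1.85
tool_pos: [0.5547, -0.0075, 0.3314]
eef_rot: [-0.738, -3.054, -0.0]
wrist_force: [-0.0, -0.0, -0.5]
opening: 0.0851
grip_force: 0.0
```

```bash
python3 - <<'E'
from h import *
from scipy.spatial.transform import Rotation as R
o=get_obs();print(o['t'],o['q'],o['tool_pos'],o['eef_rot'],o['opening'])
c=camera_info("wrist");p,d=grab_frame("wrist")
T=np.eye(4);T[:3,:3]=R.from_rotvec(o['eef_rot']).as_matrix();T[:3,3]=o['tool_pos']
print("tool y",T[:2,1], np.degrees(np.arctan2(T[1,1],T[0,1])))
T=T@c['mount'];np.savez("w1.npz",p=p,d=d,T=T);cv2.imwrite("pics/w1.png",p[...,::-1])
P=cloud(c,d,T);z=P[...,2]
for n,a,b in(("handle",.155,.175),("fin",.09,.11)):
    k=(z>a)&(z<b)&(abs(P[...,0]-.5)<.15);
    if n=="fin":k&=P[...,0]<.42
    if k.sum()>5:q=P[k];print(n,k.sum(),np.median(q[:,2]),q.mean(0),cv2.minAreaRect((q[:,:2]*1000).astype(np.float32)))
E
```

```text
1.85 [-0.0136  0.3479  0.3991  1.6222  0.0002  0.4605] [ 0.5547 -0.0075  0.3314] [-0.7378 -3.0536 -0.0003] 0.0850552460334917
tool y [0.4566 0.8897] 62.834244899275
handle 1265 0.16521886931176888 [ 0.5525 -0.0089  0.165 ] ((553.6854858398438, -9.812774658203125), (13.43717098236084, 61.165523529052734), 63.03678512573242)
fin 298 0.0991159540891533 [ 0.4006 -0.043   0.0985] ((400.24017333984375, -43.7493782043457), (17.771183013916016, 10.479147911071777), 12.00239086151123)
```

View pics/w1.png

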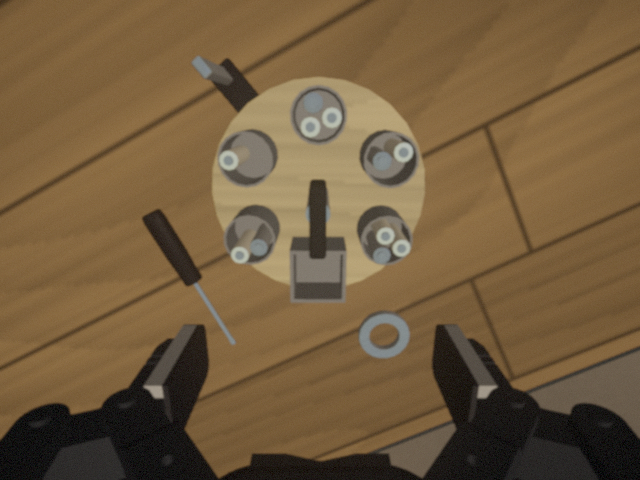

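The wrist view shows the bar upright at (318,218), the jar below it at (318,270) and the fin at (212,69). Handle centre, angle (-27°) and fin direction (192.4°) agree between the two views, so the turn needed is about -140.5°. I'll descend and grip.

Request:
step_arm:
  rows:
    - [85, [-1, -1, -50], [0, 0, 0]]
    - [85, [-1, -1, -100], [0, 0, 0]]
    - [85, [-1, -1, -140], [0, 0, 0]]
    - [85, [-1, -1, -170], [0, 0, 0]]
    - [85, [-1, -1, -190], [0, 0, 0]]
    - [85, [-1, -1, -200], [0, 0, 0]]
    - [85, [-1, -1, -200], [0, 0, 0]]
    - [40, [-1, -1, -200], [0, 0, 0]]
    - [25, [-1, -1, -200], [0, 0, 0]]
    - [20, [-1, -1, -200], [0, 0, 0]]
    - [16, [-1, -1, -200], [0, 0, 0]]
    - [10, [-1, -1, -200], [0, 0, 0]]
  squeeze: 40

```text
t: 3.4
tool_pos: [0.5547, -0.0099, 0.1323]
eef_rot: [0.74, 3.052, -0.0]
wrist_force: [-3.3, -2.0, 12.4]
opening: 0.0134
grip_force: 46.9
```

Request:
step_arm:
  rows:
    - [0, [0, 0, 0], [0, 0, 0]]
    - [0, [0, 0, 0], [0, 0, 0]]
    - [0, [0, 0, 0], [0, 0, 0]]
    - [0, [0, 0, 0], [0, 0, 0]]
  squeeze: 60

```text
t: 3.9
tool_pos: [0.5547, -0.0099, 0.1323]
eef_rot: [0.74, 3.052, -0.0]
wrist_force: [-4.2, -1.8, 13.0]
opening: 0.0133
grip_force: 65.7
```

Request:
step_arm:
  rows:
    - [0, [0, 0, 0], [0, 0, -3]]
    - [0, [0, 0, 0], [0, 0, -8]]
    - [0, [0, 0, 0], [0, 0, -14]]
    - [0, [0, 0, 0], [0, 0, -20]]
    - [0, [0, 0, 0], [0, 0, -26]]
    - [0, [0, 0, 0], [0, 0, -32]]
    - [0, [0, 0, 0], [0, 0, -38]]
    - [0, [0, 0, 0], [0, 0, -44]]
    - [0, [0, 0, 0], [0, 0, -50]]
    - [0, [0, 0, 0], [0, 0, -55]]
    - [0, [0, 0, 0], [0, 0, -58]]
    - [0, [0, 0, 0], [0, 0, -60]]

```text
t: 5.4
tool_pos: [0.5559, -0.0091, 0.1323]
eef_rot: [2.167, 2.272, 0.005]
wrist_force: [6.4, 4.6, 5.2]
opening: 0.0135
grip_force: 65.6
```

Request:
step_arm:
  rows:
    - [0, [0, 0, 0], [0, 0, -3]]
    - [0, [0, 0, 0], [0, 0, -8]]
    - [0, [0, 0, 0], [0, 0, -14]]
    - [0, [0, 0, 0], [0, 0, -20]]
    - [0, [0, 0, 0], [0, 0, -26]]
    - [0, [0, 0, 0], [0, 0, -32]]
    - [0, [0, 0, 0], [0, 0, -38]]
    - [0, [0, 0, 0], [0, 0, -44]]
    - [0, [0, 0, 0], [0, 0, -50]]
    - [0, [0, 0, 0], [0, 0, -55]]
    - [0, [0, 0, 0], [0, 0, -60]]
    - [0, [0, 0, 0], [0, 0, -60]]

```text
t: 6.9
tool_pos: [0.5571, -0.0098, 0.1324]
eef_rot: [3.013, 0.883, 0.008]
wrist_force: [17.2, -0.3, -2.0]
opening: 0.0132
grip_force: 65.1
```

Request:
step_arm:
  rows:
    - [0, [0, 0, 0], [0, 0, -3]]
    - [0, [0, 0, 0], [0, 0, -8]]
    - [0, [0, 0, 0], [0, 0, -14]]
    - [0, [0, 0, 0], [0, 0, -18]]
    - [0, [0, 0, 0], [0, 0, -20.5]]
    - [0, [0, 0, 0], [0, 0, -20.5]]
    - [0, [0, 0, 0], [0, 0, -20.5]]
    - [0, [0, 0, 0], [0, 0, -20.5]]

```text
t: 7.9
tool_pos: [0.5573, -0.0102, 0.1323]
eef_rot: [3.122, 0.335, 0.009]
wrist_force: [18.2, -4.1, -3.3]
opening: 0.0134
grip_force: 65.0
```

```bash
python3 - <<'E'
from h import *
from scipy.spatial.transform import Rotation as R
o=get_obs();print(o['t'],o['q'],o['tool_pos'],o['wrist_force'],o['moment'],o['grip_force'])
c=camera_info("wrist");p,d=grab_frame("wrist")
T=np.eye(4);T[:3,:3]=R.from_rotvec(o['eef_rot']).as_matrix();T[:3,3]=o['tool_pos']
print("tool y", np.degrees(np.arctan2(T[1,1],T[0,1])))
T=T@c['mount']
ps,ds=grab_frame("side");pt,dt=grab_frame("top")
cv2.imwrite("pics/w2.png",np.hstack([p[::2,::2],ps[::2,::2]])[...,::-1]);cv2.imwrite("pics/t2.png",cv2.resize(pt[215:365,310:450,::-1],None,fx=4,fy=4,interpolation=cv2.INTER_CUBIC))
np.savez("w2.npz",p=p,d=d,T=T,ps=ps,ds=ds,pt=pt,dt=dt)
E
```

```text
7.9 [-0.0177  0.3614 -0.0866  1.1171 -0.0011  2.9102] [ 0.5573 -0.0102  0.1323] [18.2084 -4.0788 -3.2884] [-0.8539 -2.9489 -0.0592] 65.00093438196927
tool y -77.75886267748677
```

View pics/w2.png

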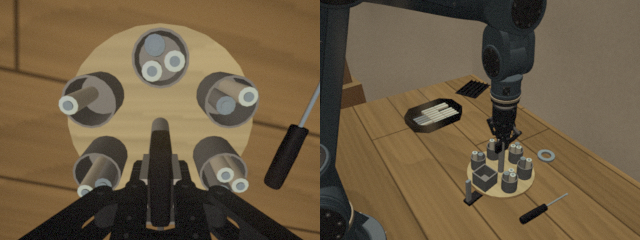

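View pics/t2.png

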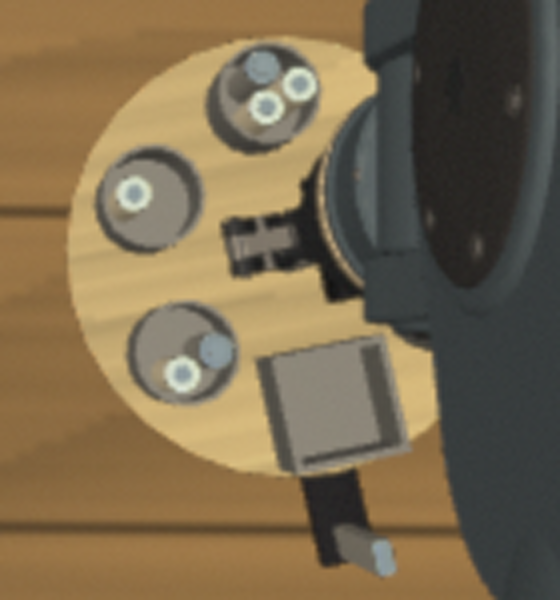

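The top view shows the square jar at about crop (335,405) in line with the tongue, with the fin at (375,555). I'll measure the alignment precisely.

```bash
cat > m.py <<'E'
from h import *
def meas(pt,dt,c):
    P=cloud(c,dt);z=P[...,2]
    near=np.hypot(P[...,0]-.475,P[...,1]+.027)<.055
    k=near&(abs(z-.082)<.008);q=P[k]
    r=cv2.minAreaRect((q[:,:2]*1000).astype(np.float32));print("jar",k.sum(),np.median(q[:,2]),r)
    f=(np.hypot(P[...,0]-.4003,P[...,1]+.0437)<.02)&(abs(z-.1)<.006)
    F=P[f];print("fin",F.mean(0),cv2.minAreaRect((F[:,:2]*1000).astype(np.float32)))
    a=np.array(r[0])/1000-F[:,:2].mean(0);print("jar-fin dir",np.degrees(np.arctan2(a[1],a[0])),np.hypot(*a))
E
python3 - <<'E'
from m import *
D=np.load("w2.npz")
meas(D['pt'],D['dt'],camera_info("top"))
print("side");meas(D['ps'],D['ds'],camera_info("side"))
E
```

```text
jar 271 0.08071966472115633 ((474.1274108886719, -19.67858123779297), (60.080440521240234, 77.77046203613281), 12.396611213684082)
fin [ 0.4019 -0.0438  0.0984] ((401.729248046875, -44.02937316894531), (17.536182403564453, 9.800732612609863), 15.512161254882812)
jar-fin dir 18.49835156628585 0.07614810733767609
side
jar 604 0.08023226562319763 ((472.3924560546875, -17.862308502197266), (65.68586730957031, 85.14298248291016), 10.416504859924316)
fin [ 0.3985 -0.0467  0.0988] ((398.9028015136719, -45.31092071533203), (18.88161849975586, 12.190950393676758), 9.825634956359863)
jar-fin dir 21.339497583473353 0.07935344675188946
```

```bash
python3 - <<'E'
import re
s=open('m.py').read()
s=s.replace("k=near&(abs(z-.082)<.008);q=P[k]","""k=near&(abs(z-.082)<.008)
    n,l,st,_=cv2.connectedComponentsWithStats(k.astype(np.uint8));k=l==1+st[1:,4].argmax();q=P[k]""")
open('m.py','w').write(s)
from m import *
D=np.load("w2.npz")
meas(D['pt'],D['dt'],camera_info("top"))
print("side");meas(D['ps'],D['ds'],camera_info("side"))
E
```

```text
jar 269 0.0807249619619167 ((475.8600769042969, -28.06448745727539), (60.0204963684082, 60.654815673828125), 12.132143020629883)
fin [ 0.4019 -0.0438  0.0984] ((401.729248046875, -44.02937316894531), (17.536182403564453, 9.800732612609863), 15.512161254882812)
jar-fin dir 12.041782532297502 0.07561015956050937
side
jar 574 0.08025735087179015 ((473.87457275390625, -28.715492248535156), (64.12104034423828, 62.73598098754883), 13.292613983154297)
fin [ 0.3985 -0.0467  0.0988] ((398.9028015136719, -45.31092071533203), (18.88161849975586, 12.190950393676758), 9.825634956359863)
jar-fin dir 13.44411576448261 0.07751939037239548
```

Request:
step_arm:
  rows:
    - [0, [1, 0, 0], [0, 0, 0]]
    - [0, [2, 0, 0], [0, 0, 0]]
    - [0, [2, 0, 0], [0, 0, 0]]
    - [0, [2, 0, 0], [0, 0, 0]]

```text
t: 8.55
tool_pos: [0.5573, -0.0102, 0.1323]
eef_rot: [3.122, 0.335, 0.004]
wrist_force: [1.6, -4.8, 8.6]
opening: 0.0135
grip_force: 67.2
```

Jar orientation and jar-to-fin bearing agree in both views: 12.1° and 12.0° from the top, 13.3° and 13.4° from the side. The side load has been relaxed and the grip is firm.

```bash
python3 - <<'E'
from m import *
pt,dt=grab_frame("top");meas(pt,dt,camera_info("top"))
o=get_obs();print(o['t'],abs(o['qvel']).max(),o['grip_force'],o['wrist_force'])
print(sign_off())
E
```

```text
jar 271 0.08077966687438642 ((475.8426208496094, -28.316455841064453), (60.18016815185547, 61.493804931640625), 12.135112762451172)
fin [ 0.4017 -0.0439  0.099 ] ((401.7160339355469, -44.1380615234375), (18.158140182495117, 9.900156021118164), 16.35784339904785)
jar-fin dir 11.879369325795714 0.07571450007227871
8.6 0.001743340984032828 67.2365299568628 [ 2.2968 -4.8035  8.7021]
the job is handed in; nothing more can be done
None
```

The job is handed in at 8.6 s: the square jar stands at the front, in line with the pointer fin to within about 0.3° by camera, and the gripper is still holding the handle at about 67 N.

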